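# Dial the combination of the parts safe

## Robot

A 6-joint arm with a two-finger parallel gripper is mounted at the origin on a cart in front of the work surface, level with it; the furniture and walls round the work are solid. World frame = base frame: x ahead of the robot, y to its left, z up, the work surface at z = 0. Lengths are in mm, angles in rad, forces in N, time in s.
With the tool pointing down it reaches from about 400 to 925 mm from the base axis. Payload 12.5 kg.
Tool frame: the origin (TCP) lies at the very end of the fingers, on their centre line; the grasp point (between the pads) lies env.grip_point_offset behind it (env.grip_point_offset is the distance from the TCP to the grasp point, in mm); y points along the fingers, z is the direction in which the jaws open and shut, and the axes are right-handed (so a half turn about y gives the same grasp; the last joint's range is limited). The gripper opens to 95 mm and grips with 3 to 60 N. Pads are 20 mm wide; open, the fingers measure 119 mm over their backs; the gripper's body (75 mm by 180 mm) begins 59 mm behind the grasp point.
Start: joints at [1.185, 0.491, 1.559, -0, 1.092, -0.106], TCP at [172.585, 600.717, 214.661] pointing down, gripper open.
Joint ranges: [-3.1, 3.1], [-0.84, 2.19], [0.05, 2.79], [-1.13, 4.28], [0.06, 2.93], [-2.69, 2.69]. Speed limits (rad/s): [2.22, 2.22, 2.79, 3.14, 3.14, 3.14].

## Interface

Orientations are given as [roll, pitch, yaw] about the fixed x, y, z axes, in that order (R = Rz(yaw) Ry(pitch) Rx(roll)).
In Python, from cell import readout, read_camera, env, nets gives the robot as it stands.
- The arm moves only by the tool apply_moves, never from a script. Its argument "increments" is a list of rows, each a list of 3 entries, a list of its own where there are three numbers: the shift along the tool's x, y, z in cm, then the turn, a rotation vector about the tool's x, y, z in degrees, then the finger opening in cm, from 0 to 9.51. A call has exactly 5 rows; each row shifts and turns the pose as measured when the row begins, along the tool's axes as they then stand; what a row does not reach is not made up. A row lasts 1/8 s, in which the tool goes at most 62.5 mm and 10.7 degrees, less where a joint would pass 70% of its speed; a pose out of reach is approached as far as the arm can. A call with a gripper value outside its range is refused whole. The fingers move at their own pace and stop on an object; the grip force is fixed at half the most. Time passes only in rows, so rows that do not move let the fingers close, or fill a call up. It gives the time, the measured TCP pose, the force and the opening at its end, in the units of the state.
- readout.state(): the state, without advancing time (a new reading comes with each control period).
- read_camera(name): name is "scene" or "top" or "wrist"; returns a dict with "img" (384x512x3 uint8, red, green, blue), "vfov" (degrees; the focal length in pixels is half the picture's height over the tangent of half this angle, whatever the lens; pixels are square), "cx", "cy" (the principal point, pixels), "rvec" (rotation vector, rad) and "tvec" (3), from world to camera coordinates, as OpenCV has them; the wrist camera has in their place "mount" (4x4, takes a point from camera to tool coordinates, whose origin is the TCP and whose axes are the tool frame's). Camera axes: x right, y down, z forward; pixel columns grow to the right and rows downward; lengths in mm; the calibration is good to about 2 mm. A picture is of the moment at which its call begins: read the wrist's pose just before it. There is no depth.
- env.job_done(): hands the job in, once; it reports no verdict.
Trained networks look in a picture, given as the dict that the camera call returned (one of the last four; its "shot" number tells which), for a name from the list of things; names that differ only in an ending like _2 or _b are one class to them, and where a whole thing is asked for, a point or a joint stands for the part that bears it (a point fixed in the world has none). Each returns a list of dicts, best first, with "confidence" (0 to 1); they miss things now and then, are a little off and sometimes report something else, mostly with a low value. They report only what shows in the picture. A call takes as long as a camera call.
- nets.look_for(picture, thing): "point" ([x, y, z] in mm, in the coordinates of the camera as it stood for that picture, good to about 4 mm: the middle of the surface that is visible of it).
- nets.mark_of(picture, thing): "point" ([x, y, z] in mm, in the coordinates of the camera as it stood for that picture, good to about 4 mm: a listed point, or the origin of a listed thing).
The state is a dict: "t": time; "joints": joint angles; "qvel": joint speeds; "tau": joint torques, N m; "eef_pos": TCP position; "tcp_rot": TCP orientation; "ft_force": force on the tool from outside, world axes, zero at the start; "moment": the same for the moment, N m; "opening": opening from 0.0 (shut) to 1.0 (fully open).
Only numpy, scipy, OpenCV 4.12 (cv2) and the standard library are available. Lean on these libraries where they do the work, as an engineer would, in place of code of your own. Each camera call takes 0.05 s, during which the arm holds its last target. There are 200 camera calls.

## Task

Two small grey parts safes stand on the white bench, one with a blue dial and one with a red dial. Dial the combination on the blue one: turn its dial right (clockwise seen from above) until the white line on its grip points at the yellow mark, stop there for about a second, then turn it left (counter-clockwise) until the line points at the green mark, and let go with the dial left there. Leave the red dial as it is.

Things in the scene. Friction and masses are not known exactly. Their poses are not given: they have to be found in the camera images.
- blue_grip (a point): Point on the blue dial's upright axis, 97 mm above the bench. The dial: a blue disc (56 mm across, top at 73 mm) with an upright blue bar on it, 50 mm long, 14 mm thick, 73 to 106 mm above the bench, gripped from above across the 14 mm. The frame turns with the dial: z up, x along the bar towards its white-lined end (the pointer), y across the bar.
- blue_dial (a joint): Angle of the blue dial, rad, growing clockwise seen from above. 0: white line at the long white tick, mid far side. Yellow mark (14 x 7 mm, right of that tick) at +0.80, green mark (same size, left of it) at -0.70; small ticks 0.1 apart. Starts within 0.3 of 0; stops at +-1.2. Friction 0.04 N m, stays where left.
- safe_blue: Grey steel box with the blue dial in the middle of its lid, 132 (x) x 114 (y) mm, lid top 62 mm above the bench; round the dial a black scale ring, 96 mm across, top at 66 mm. Fixed to the bench, turned up to 15 degrees. Origin: centre of its underside; x away from the robot, z up. It may stand left or right of its red-dialled twin.
- red_pointer (a point): Tip of the white line on the red dial of the other, otherwise identical grey box: top of its grip bar, 106 mm above the bench, 25 mm from that dial's axis; x points from the axis to this tip, z up. Not to be turned.

How it is judged (in metres and radians):
On the way:
1. the blue dial stands at the yellow mark (value of joint blue_dial between 0.6 and 1 rad), for 0.3 s.
At the end, for the whole second after the job is handed in: The blue dial, after standing at the yellow mark (within 0.2 rad, for 0.3 s), is at rest within 0.2 rad (11 degrees) of the green mark; the red dial has not been turned (its pointer tip is within 5 mm of where it was) (value of joint blue_dial between -0.9 and -0.5 rad and velocity of joint blue_dial between -0.05 and 0.05 rad/s and distance of red_pointer from where it was at the start of the episode below 0.005 m); the robot touches nothing.
It fails at once if the red dial is turned (its pointer tip moves more than 5 mm) (distance of red_pointer from where it was at the start of the episode above 0.005 m).
It also fails if it takes over 35 s, if anything falls off the work surface, if the arm or the gripper's body presses on something with over 40 N, if the wrist force passes 120 N, or if a joint passes its speed limit or range.

## Working session

There is one attempt and no reset: what is moved stays moved. The work goes in short steps, Python scripts to look and compute and a tool call to move; the robot and the scene stay as the last step left them, time stands still between calls to the robot, and variables do not carry over. Pictures are saved under pics/ and viewed, about 8 in all and at most 12, crops included, and the job is handed in when it is done.

Besides the shell and the picture viewer there is one more tool, called after "Emit:" by a JSON object that holds its "name" and its "arguments", one argument or row to a line. apply_moves: Moves the arm, as the interface text tells. Its arguments: {"type":"object","properties":{"increments":{"type":"array"}},"required":["increments"]}

```bash
mkdir -p pics; cat > h.py <<'E'
import numpy as np, cv2
from cell import readout, read_camera, env, nets
from scipy.spatial.transform import Rotation as R
def T_wc(p):
    if 'mount' in p: return p['T']
    Rm=cv2.Rodrigues(np.array(p['rvec'],float))[0]; T=np.eye(4); T[:3,:3]=Rm.T; T[:3,3]=-Rm.T@np.ravel(p['tvec']); return T
def shot(n):
    s=readout.state(); p=read_camera(n)
    if 'mount' in p:
        T=np.eye(4); T[:3,:3]=R.from_euler('xyz',s['tcp_rot']).as_matrix(); T[:3,3]=s['eef_pos']; p['T']=T@np.array(p['mount'])
    return p
def W(p,c): return (T_wc(p)@np.r_[c,1])[:3]
def f(p): return 192/np.tan(np.radians(p['vfov']/2))
def pix(p,w):
    c=np.linalg.inv(T_wc(p))@np.r_[w,1]; return np.array([p['cx'],p['cy']])+f(p)*c[:2]/c[2]
def plane(p,u,v,z):
    T=T_wc(p); d=T[:3,:3]@np.array([(u-p['cx'])/f(p),(v-p['cy'])/f(p),1]); return T[:3,3]+d*(z-T[2,3])/d[2]
def save(p,n): cv2.imwrite('pics/'+n,p['img'][:,:,::-1])
E
python3 - <<'E'
from h import *
s=readout.state(); print(s, env.grip_point_offset)
print(R.from_euler('xyz',s['tcp_rot']).as_matrix().round(2))
ims=[]
for n in('top','scene'):
    p=shot(n); print(n,T_wc(p)[:3,3].round(),p['vfov'])
    for th in('blue_grip','safe_blue','red_pointer'):
        for g in nets.mark_of(p,th)[:2]:
            w=W(p,g['point']); print(th,w.round(),g['confidence'],pix(p,w).round())
    save(p,n+'.png')
E
```

```text
{'t': 0.0, 'joints': array([ 1.18539906e+00,  4.91577031e-01,  1.55941317e+00, -1.44628573e-05,
        1.09174995e+00, -1.05587280e-01]), 'qvel': array([ 0.000104  , -0.00028364,  0.00185923,  0.00048171,  0.00117876,
        0.00091607]), 'tau': array([ 6.06727172e-04, -6.12658238e+01, -2.58184111e+01,  6.92920899e-02,
        4.81616892e-02, -9.06481546e-05]), 'eef_pos': array([172.49146445, 600.4767107 , 214.06340135]), 'tcp_rot': array([-1.57193879e+00,  1.08180645e-04, -2.79803370e-01]), 'ft_force': array([-0.75310307,  1.00597082,  0.59624693]), 'moment': array([ 0.03958277,  0.01334321, -0.01554548]), 'opening': 0.9979443582624947} 18.8
[[ 0.96 -0.    0.28]
 [-0.28 -0.    0.96]
 [-0.   -1.   -0.  ]]
top [ 410. -200.  945.] 57.48048474980576
blue_grip [ 497. -332.   94.] 0.85 [311. 211.]
safe_blue [ 497. -335.   -6.] 0.97 [307. 214.]
red_pointer [548. -76. 108.] 0.85 [206. 187.]
scene [105. 129. 736.] 56.43772686572282
blue_grip [ 503. -333.   97.] 0.77 [312. 188.]
safe_blue [ 500. -332.    1.] 0.86 [308. 214.]
red_pointer [548. -76. 106.] 0.63 [211. 222.]
```

View pics/top.png

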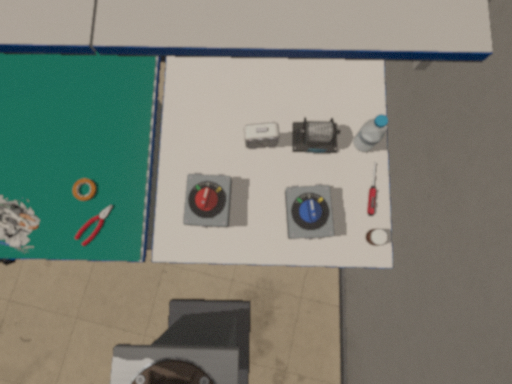

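Top view: blue safe at (311,211), red safe at (206,200), matching the nets. I'll check the scene view for obstacles and enlarge the blue dial.

```bash
python3 - <<'E'
import cv2,numpy as np
a=cv2.imread('pics/top.png')[176:246,275:345]; b=cv2.imread('pics/scene.png')
a=cv2.resize(a,(384,384),interpolation=cv2.INTER_CUBIC)
cv2.imwrite('pics/c1.png',cv2.resize(np.hstack([b,a]),(800,343)))
E
```

```text
(no output)
```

View pics/c1.png

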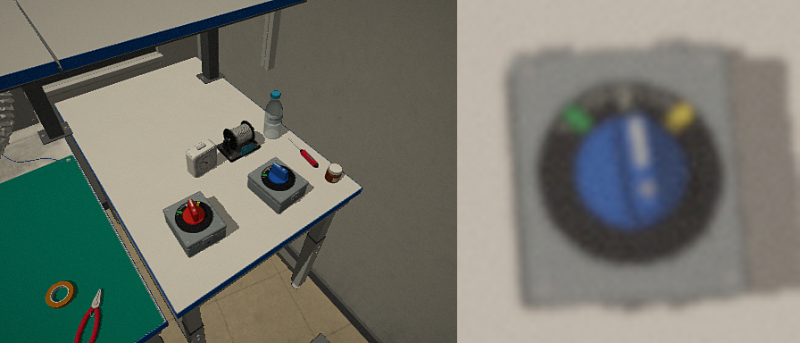

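Blue dial points near the long tick, green is left and yellow right of it. The bottle, tin and shelf are clear of a 600 mm arc. I'll sweep round the base at constant height.

Emit:
{"name": "apply_moves", "arguments": {
  "increments": [
    [[5.6,0,-0.26],[0,5.4,0],9.5],
    [[5.6,0,-0.26],[0,5.4,0],9.5],
    [[5.6,0,-0.26],[0,5.4,0],9.5],
    [[5.6,0,-0.26],[0,5.4,0],9.5],
    [[5.6,0,-0.26],[0,5.4,0],9.5]
  ]
}}

```text
t: 1.02
eef_pos: [417.8, 461.7, 214.3]
tcp_rot: [-1.57, 0.0, -0.759]
ft_force: [-0.9, 0.4, 1.0]
opening: 0.997
```

Emit:
{"name": "apply_moves", "arguments": {
  "increments": [
    [[5.6,0,-0.26],[0,5.4,0],9.5],
    [[5.6,0,-0.26],[0,5.4,0],9.5],
    [[5.6,0,-0.26],[0,5.4,0],9.5],
    [[5.6,0,-0.26],[0,5.4,0],9.5],
    [[5.6,0,-0.26],[0,5.4,0],9.5]
  ]
}}

```text
t: 1.65
eef_pos: [573.6, 220.5, 213.8]
tcp_rot: [-1.569, 0.001, -1.246]
ft_force: [0.3, 0.2, 0.6]
opening: 1.002
```

Emit:
{"name": "apply_moves", "arguments": {
  "increments": [
    [[5.6,0,-0.26],[0,5.4,0],9.5],
    [[5.6,0,-0.26],[0,5.4,0],9.5],
    [[5.6,0,-0.26],[0,5.4,0],9.5],
    [[5.6,0,-0.26],[0,5.4,0],9.5],
    [[5.6,0,-0.26],[0,5.4,0],9.5]
  ]
}}

```text
t: 2.28
eef_pos: [598.3, -65.7, 213.2]
tcp_rot: [-1.569, 0.002, -1.733]
ft_force: [0.9, -0.1, -0.1]
opening: 0.997
```

Emit:
{"name": "apply_moves", "arguments": {
  "increments": [
    [[5.6,0,0],[0,5.4,0],9.5],
    [[5.6,0,0],[0,5.4,0],9.5],
    [[5.6,0,0],[0,5.4,0],9.5],
    [[5.6,0,0],[0,5.4,0],9.5],
    [[5.6,0,0],[0,5.4,0],9.5]
  ]
}}

```text
t: 2.9
eef_pos: [498.4, -334.7, 212.5]
tcp_rot: [-1.568, 0.003, -2.221]
ft_force: [1.2, -0.6, -0.3]
opening: 1.001
```

Emit:
{"name": "apply_moves", "arguments": {
  "increments": [
    [[0,0,0],[0,10,0],6],
    [[0,0,0],[0,10,0],6],
    [[0,0,0],[0,10,0],6],
    [[0,0,0],[0,10,0],6],
    [[0,0,0],[0,10,0],6]
  ]
}}

```text
t: 3.52
eef_pos: [495.4, -339.2, 212.4]
tcp_rot: [-1.571, 0.003, -3.129]
ft_force: [0.5, 0.2, -0.1]
opening: 0.636
```

```bash
python3 - <<'E'
from h import *
p=shot('wrist'); s=readout.state(); print(s['eef_pos'],s['tcp_rot'],s['joints'].round(3),T_wc(p)[:3,3])
for th in('blue_grip','safe_blue'):
    for g in nets.mark_of(p,th)[:2]:
        w=W(p,g['point']); print(th,w.round(1),g['confidence'],pix(p,w).round())
save(p,'w1.png'); np.save('w1.npy',dict(p),allow_pickle=True)
E
```

```text
[ 495.47093501 -339.21067745  212.42234633] [-1.57134344  0.00336256 -3.13757892] [-0.711  0.457  1.626  0.003  1.057  0.854] [ 560.14179536 -338.18366047  382.731426  ]
blue_grip [ 499.9 -336.6   95.9] 0.94 [249. 182.]
safe_blue [ 4.97e+02 -3.31e+02  4.00e-01] 0.88 [245. 169.]
```

View pics/w1.png

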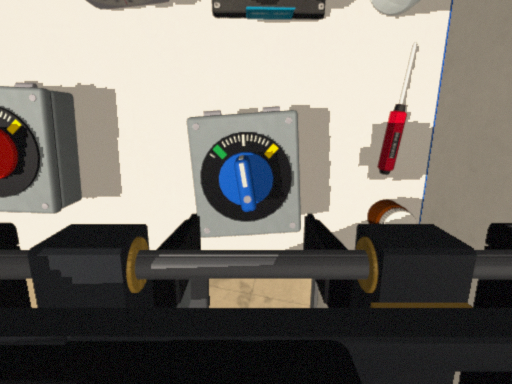

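Wrist view: blue disc centred about (246,178); bar's white end at (240,158), other end (250,208); green (220,152), tick (243,140), yellow (272,150). I'll measure these in plane geometry.

```bash
python3 - <<'E'
from h import *
p=np.load('w1.npy',allow_pickle=True).item(); im=p['img']; hsv=cv2.cvtColor(im,cv2.COLOR_RGB2HSV)
def cen(lo,hi,b):
    m=cv2.inRange(hsv,lo,hi); k=np.zeros_like(m); k[b[1]:b[3],b[0]:b[2]]=1; y,x=np.nonzero(m*k); return x.mean(),y.mean(),len(x)
g=cen((40,80,60),(85,255,255),(195,115,300,235)); y=cen((18,100,100),(36,255,255),(195,115,300,235))
# ring: dark pixels -> circle
m=cv2.inRange(hsv,(0,0,0),(180,255,60)); m[:, :195]=0; m[:,298:]=0; m[:118]=0; m[212:]=0
c=max(cv2.findContours(m,0,1)[0],key=cv2.contourArea); e=cv2.fitEllipse(c); print('ring',e)
b=cv2.inRange(hsv,(100,100,40),(130,255,255)); b[:,:195]=0;b[:,300:]=0
cb=max(cv2.findContours(b,0,1)[0],key=cv2.contourArea); print('disc',cv2.fitEllipse(cb))
G=plane(p,*g[:2],66);Y=plane(p,*y[:2],66);C=plane(p,*e[0],66);K=plane(p,243,140,66)
print('g',g,'y',y,'centre ring',C)
yaw=lambda d:np.arctan2(d[1],d[0])
print('yaws g,y,tick',yaw(G-C),yaw(Y-C),yaw(K-C),[np.linalg.norm(q-C) for q in(G,Y,K)])
cv2.imwrite('pics/w1c.png',cv2.resize(im[110:240,185:305,::-1],None,fx=4.5,fy=4.5,interpolation=cv2.INTER_CUBIC))
E
```

```text
ring ((246.41282653808594, 174.87367248535156), (77.47042846679688, 84.6372299194336), 80.7856674194336)
disc ((245.5264129638672, 179.64373779296875), (53.945308685302734, 58.07035446166992), 172.82907104492188)
g (np.float64(219.29032258064515), np.float64(151.25806451612902), 124) y (np.float64(271.15315315315314), np.float64(150.00900900900902), 111) centre ring [ 501.58662609 -333.84869962   66.        ]
yaws g,y,tick 0.8590761484034234 -0.7631687697633575 0.10627521636457336 [np.float64(36.930184394625485), np.float64(36.168217781476045), np.float64(36.04457475947023)]
```

View pics/w1c.png

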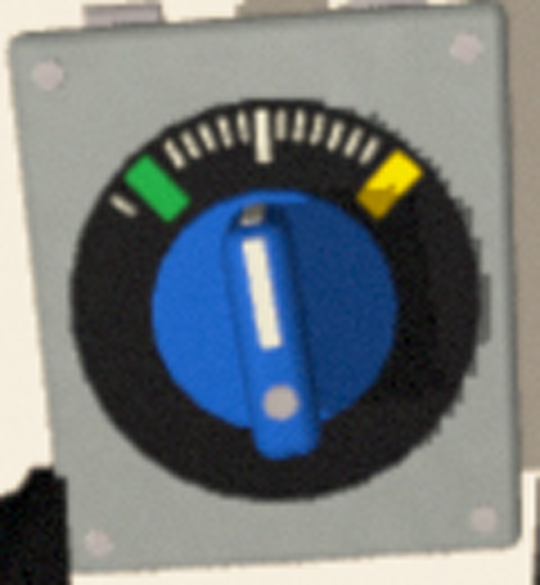

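```bash
python3 - <<'E'
from h import *
p=np.load('w1.npy',allow_pickle=True).item()
yaw=lambda d:np.arctan2(d[1],d[0])
C=plane(p,246.3,176.7,66);D=plane(p,245.4,179.1,73)
for c in(C,D):
  print(c.round(1),[yaw(plane(p,*q,66)-c).round(3) for q in((219.3,151.3),(271.15,150),(243.5,140))])
A=plane(p,241.2,162.9,106);B=plane(p,247.6,199.6,106);print(A,B,'bar yaw',yaw(A-B), yaw(plane(p,241.2,162.9,106)-plane(p,245,187.1,106)))
E
```

```text
[ 499.7 -333.8   66. ] [np.float64(0.82), np.float64(-0.729), np.float64(0.085)]
[ 498.5 -333.    73. ] [np.float64(0.783), np.float64(-0.725), np.float64(0.062)]
[ 519.8694656  -329.58912779  106.        ] [ 485.72806491 -335.73289057  106.        ] bar yaw 0.17804500977521745 0.16120617916193947
```

Emit:
{"name": "apply_moves", "arguments": {
  "increments": [
    [[-0.4,0,-0.55],[0,-9.5,0],5],
    [[0,3,0],[0,0,0],5],
    [[0,3,0],[0,0,0],5],
    [[0,2.5,0],[0,0,0],5],
    [[0,0,0],[0,0,0],5]
  ]
}}

```text
t: 4.3
eef_pos: [500.2, -333.6, 126.0]
tcp_rot: [-1.569, 0.004, -2.924]
ft_force: [0.8, -0.6, 1.2]
opening: 0.524
```

Emit:
{"name": "apply_moves", "arguments": {
  "increments": [
    [[0,2,0],[0,2.5,0],5],
    [[0,2,0],[0,0,0],5],
    [[0,0.5,0],[0,0,0],5],
    [[0,0,0],[0,0,0],5],
    [[0,0,0],[0,0,0],5]
  ]
}}

```text
t: 4.92
eef_pos: [502.7, -335.3, 85.6]
tcp_rot: [-1.564, 0.009, -2.959]
ft_force: [-1.0, -0.4, 0.6]
opening: 0.524
```

Emit:
{"name": "apply_moves", "arguments": {
  "increments": [
    [[0.28,0.45,-0.2],[0,0,0],5],
    [[0,0,0],[0,0,0],3],
    [[0,0,0],[0,0,0],1],
    [[0,0,0],[0,0,0],1],
    [[0,0,0],[0,0,0],1]
  ]
}}

```text
t: 5.55
eef_pos: [499.6, -333.8, 82.1]
tcp_rot: [-1.563, 0.01, -2.959]
ft_force: [-2.8, 16.5, 6.1]
opening: 0.16
```

Emit:
{"name": "apply_moves", "arguments": {
  "increments": [
    [[0,0,0],[0,0,0],1],
    [[0,0,0],[0,0,0],1],
    [[0,0,0],[0,0,0],1],
    [[0,0,0],[0,0,0],1],
    [[0,0,0],[0,0,0],1]
  ]
}}

```text
t: 6.18
eef_pos: [499.3, -332.7, 82.1]
tcp_rot: [-1.565, 0.009, -2.959]
ft_force: [-1.0, 0.5, 1.1]
opening: 0.147
```

Emit:
{"name": "apply_moves", "arguments": {
  "increments": [
    [[0,0,0],[0,6,0],1],
    [[0,0,0],[0,6,0],1],
    [[0,0,0],[0,6,0],1],
    [[0,0,0],[0,6,0],1],
    [[0,0,0],[0,0,0],1]
  ]
}}

```text
t: 6.8
eef_pos: [499.3, -332.9, 82.1]
tcp_rot: [-1.569, 0.011, 2.894]
ft_force: [0.9, 1.4, 1.3]
opening: 0.148
```

Emit:
{"name": "apply_moves", "arguments": {
  "increments": [
    [[0,0,0],[0,7,0],1],
    [[0,0,0],[0,7,0],1],
    [[0,0,0],[0,7,0],1],
    [[0,0,0],[0,6,0],1],
    [[0,0,0],[0,0,0],1]
  ]
}}

```text
t: 7.42
eef_pos: [499.2, -333.0, 82.1]
tcp_rot: [-1.574, 0.01, 2.424]
ft_force: [0.2, 1.0, 0.3]
opening: 0.147
```

Emit:
{"name": "apply_moves", "arguments": {
  "increments": [
    [[0,0,0],[0,0,0],1],
    [[0,0,0],[0,0,0],1],
    [[0,0,0],[0,0,0],1],
    [[0,0,0],[0,0,0],1],
    [[0,0,0],[0,0,0],1]
  ]
}}

```text
t: 8.05
eef_pos: [499.2, -333.0, 82.1]
tcp_rot: [-1.574, 0.01, 2.431]
ft_force: [0.4, 1.2, 0.4]
opening: 0.145
```

```bash
python3 - <<'E'
from h import *
p=shot('wrist'); save(p,'w2.png'); t=shot('top')
a=cv2.resize(p['img'],None,fx=1,fy=1)
b=cv2.resize(t['img'][176:246,275:345],(288,384),interpolation=cv2.INTER_CUBIC)
cv2.imwrite('pics/c2.png',np.hstack([a,b])[:,:,::-1]); print(readout.state()['tcp_rot'],readout.state()['t'])
E
```

```text
[-1.57359076  0.01025965  2.43079422] 8.15
```

View pics/c2.png

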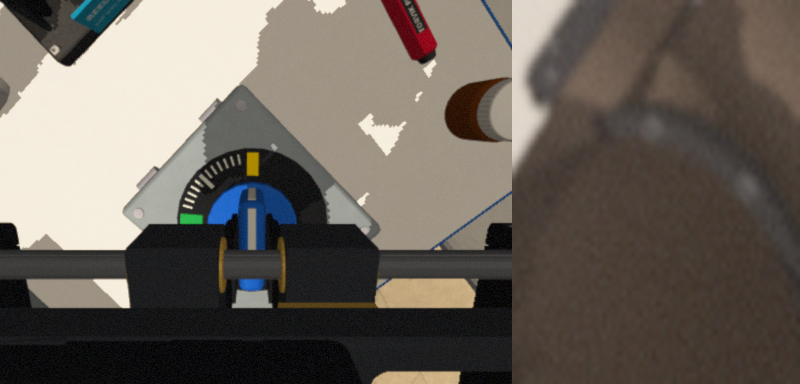

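The white line (252,190–220) points straight at the yellow mark (252,165). Dwell a little more, then turn left to green (about 85°).

Emit:
{"name": "apply_moves", "arguments": {
  "increments": [
    [[0,0,0],[0,0,0],1],
    [[0,0,0],[0,0,0],1],
    [[0,0,0],[0,-7,0],1],
    [[0,0,0],[0,-7,0],1],
    [[0,0,0],[0,-7,0],1]
  ]
}}

```text
t: 8.78
eef_pos: [499.3, -332.9, 82.1]
tcp_rot: [-1.57, 0.011, 2.808]
ft_force: [0.3, 1.9, 0.9]
opening: 0.147
```

Emit:
{"name": "apply_moves", "arguments": {
  "increments": [
    [[0,0,0],[0,-7,0],1],
    [[0,0,0],[0,-7,0],1],
    [[0,0,0],[0,-7,0],1],
    [[0,0,0],[0,-7,0],1],
    [[0,0,0],[0,-7,0],1]
  ]
}}

```text
t: 9.4
eef_pos: [499.3, -332.7, 82.1]
tcp_rot: [-1.564, 0.009, -2.845]
ft_force: [-0.1, 1.6, 0.7]
opening: 0.143
```

Emit:
{"name": "apply_moves", "arguments": {
  "increments": [
    [[0,0,0],[0,-7,0],1],
    [[0,0,0],[0,-7,0],1],
    [[0,0,0],[0,-6,0],1],
    [[0,0,0],[0,0,0],1],
    [[0,0,0],[0,0,0],1]
  ]
}}

```text
t: 10.02
eef_pos: [499.3, -332.6, 82.1]
tcp_rot: [-1.562, 0.006, -2.487]
ft_force: [-0.1, 1.4, 0.7]
opening: 0.146
```

Emit:
{"name": "apply_moves", "arguments": {
  "increments": [
    [[0,0,0],[0,-7,0],1],
    [[0,0,0],[0,0,0],1],
    [[0,0,0],[0,0,0],1],
    [[0,0,0],[0,0,0],1],
    [[0,0,0],[0,0,0],1]
  ]
}}

```text
t: 10.65
eef_pos: [499.3, -332.6, 82.1]
tcp_rot: [-1.562, 0.005, -2.373]
ft_force: [-0.4, 1.0, 0.9]
opening: 0.146
```

```bash
python3 - <<'E'
from h import *
p=shot('wrist'); save(p,'w3.png')
E
```

```text
(no output)
```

View pics/w3.png

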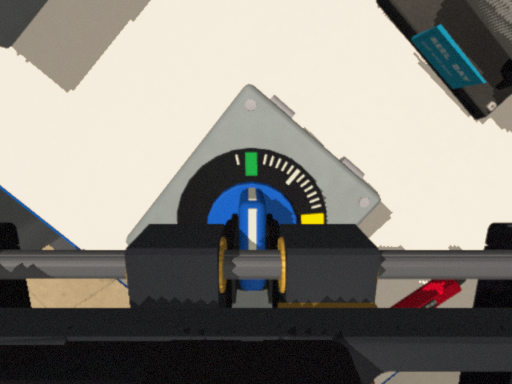

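The line points at the green mark (251,163). I'll release, then lift straight up.

Emit:
{"name": "apply_moves", "arguments": {
  "increments": [
    [[0,0,0],[0,0,0],3],
    [[0,0,0],[0,0,0],4],
    [[0,0,0],[0,0,0],5],
    [[0,0,0],[0,0,0],5],
    [[0,0,0],[0,0,0],5]
  ]
}}

```text
t: 11.32
eef_pos: [499.4, -333.0, 82.0]
tcp_rot: [-1.561, 0.005, -2.374]
ft_force: [0.4, 0.3, 0.5]
opening: 0.519
```

Emit:
{"name": "apply_moves", "arguments": {
  "increments": [
    [[0,-2,0],[0,0,0],5],
    [[0,-3,0],[0,0,0],5],
    [[0,-4,0],[0,0,0],5],
    [[0,-4,0],[0,0,0],5],
    [[0,0,0],[0,0,0],5]
  ]
}}

```text
t: 11.95
eef_pos: [497.8, -332.5, 215.3]
tcp_rot: [-1.562, 0.005, -2.374]
ft_force: [0.6, 0.4, -0.7]
opening: 0.527
```

Emit:
{"name": "apply_moves", "arguments": {
  "increments": [
    [[0,0,0],[0,0,0],5],
    [[0,0,0],[0,0,0],5],
    [[0,0,0],[0,0,0],5],
    [[0,0,0],[0,0,0],5],
    [[0,0,0],[0,0,0],5]
  ]
}}

```text
t: 12.58
eef_pos: [496.9, -331.8, 211.7]
tcp_rot: [-1.568, 0.004, -2.374]
ft_force: [-0.3, -0.5, 0.0]
opening: 0.524
```

```bash
python3 - <<'E'
from h import *
p=shot('wrist'); save(p,'w4.png')
for n in('scene','top'):
    q=shot(n)
    for g in nets.mark_of(q,'red_pointer')[:1]: print(n,W(q,g['point']).round(),g['confidence'])
E
```

```text
top [544. -78. 107.] 0.64
```

View pics/w4.png

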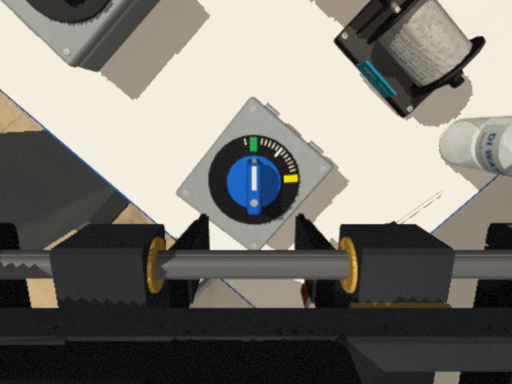

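The line (254,165–190) points at green (253,144), and the gripper is clear of the dial.

```bash
python3 -c "
from cell import env; print(env.job_done())"
```

```text
the job is handed in; nothing more can be done
None
```

I dialled the blue safe and handed the job in at about 12.7 s of the 35 s. No verdict is reported, so the result below rests on my own checks.

- **Yellow mark:** I gripped the blue bar and turned it clockwise until the wrist picture showed the line on the yellow mark. It stood there for about a second.
- **Green mark:** I turned it counter-clockwise to the green mark, released it and lifted straight up to 212 mm. The picture taken after release shows the line still on green and the gripper clear of everything, with the force reading at noise level.
- **Red dial:** The arm never touched it. Afterwards the network put its pointer at (544, -78) from the top camera, against (548, -76) at the start, which agrees within its 4 mm accuracy. The scene camera did not report the pointer in that last check.

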